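Stamp the blank under the press that fits it

TASK

One of the two brass ring blanks sits on the pin of the stamping press's sliding shuttle. Push the shuttle along by its upright black handle until the blank is centred under the stamp of its own size (large blank: wide-headed stamp, small blank: narrow-headed stamp), press that stamp's spring head fully down to its stop and let it rise again, then push the shuttle back to the middle of the press with the blank still on its pin. Do not press the other stamp, lift a blank off its pin, or disturb the waiting blank, the glue bottle, the polish jar or the handpiece.

Things in the scene. Friction and masses are not known exactly. Their poses are not given: they have to be found in the camera images.
- press: Fixed grey base of the stamping press, 130 (x) x 320 (y) x 16 mm, with two steel guide rails whose tops are 28 mm above the bench. Origin at the centre of its underside, on the bench; its y axis is the shuttle's sliding direction, its x axis points away from the handle towards the stamps' columns. A dark line on its front edge (-x) marks the middle.
- shuttle (a joint): Position of the sliding shuttle along the press's +y axis, m: 0 in the middle (the start), runs from -0.11 to +0.11, stays where it is left, about 2 N to move. The shuttle is a 68 x 60 mm aluminium plate, top 34 mm above the bench, with a bar to the handle at its front (press -x).
- shuttle_pin (a point): Foot of the shuttle's upright centring pin (8 mm diameter, 8 mm high), 34 mm above the bench: the blank lies here round the pin.
- shuttle_knob (a point): Centre of the top of the shuttle's handle, an upright round black post of 18 mm diameter whose top is 86 mm above the bench and which stands on a bar 38 mm above the bench; it is 115 mm in front (press -x) of the pin and moves with the shuttle.
- wide_axis (a point): Point on the vertical axis of the wide stamp, 34 mm above the bench. Its fixed C-shaped grey station has an arm 36 mm wide, 111 mm long, 75 to 95 mm above the bench, from 20 mm in front of the axis (press -x) to a column behind (press +x); a dark line on the arm's top marks its centre. Which end of the press each station stands at, and how far from the middle (70 to 90 mm), varies.
- narrow_axis (a point): The same point for the narrow stamp, whose station is alike.
- wide_head (a point): Centre of the top face of the wide stamp's round steel head, 50 mm diameter, 14 mm thick; 130 mm above the bench when up. It moves with the stamp.
- narrow_head (a point): The same for the narrow stamp's head, 28 mm diameter, 14 mm thick; 130 mm above the bench when up.
- wide_stamp (a joint): How far the wide stamp is pressed down, m: 0 up, 0.018 at its stop. A spring lifts it back; about 4 N starts it and 11 N holds it down.
- narrow_stamp (a joint): The same for the narrow stamp.
- large_blank: Brass ring blank, 50 mm outer diameter, 10 mm hole, 5 mm thick, lying flat. Origin at the centre of its underside. It starts on the shuttle's pin or on the wooden block's pin.
- small_blank: Brass ring blank, 28 mm outer diameter, 10 mm hole, 5 mm thick, lying flat; origin likewise. It starts on the other of the two pins.
- block_pin (a point): Foot of the 8 mm pin in the middle of the top of the fixed wooden block (100 x 80 x 34 mm), where the waiting blank lies.
- glue: White glue bottle, upright, 38 mm diameter, 100 mm tall; origin at the centre of its underside. Bystander.
- polish: Amber jar with a steel lid, 50 mm diameter, 50 mm tall; origin at the centre of its underside. Bystander.
- handpiece: Aluminium rotary handpiece lying along its x axis, about 180 mm long, 28 mm diameter; origin under its middle. Bystander.
Not all that is in view belongs to the job. Leave any orange look-alike of the part that bears wide_axis alone. What is shaped like the large_blank but orange is not meant.

How it is judged:
By the outcome, as a careful person would: the job done as asked, in the order asked, and still so for the second after the job is handed in, with the robot touching nothing.
It also fails if it takes over 54 s, if anything falls off the work surface, if the arm or the gripper's body presses on something with over 40 N, if the wrist force passes 120 N, or if a joint passes its speed limit or range.

ROBOT

A 6-joint arm with a two-finger parallel gripper is mounted at the origin on the work surface. World frame = base frame: x ahead of the robot, y to its left, z up, the work surface at z = 0. Lengths are in m, angles in rad, forces in N, time in s.
With the tool pointing down it reaches from about 0.25 to 0.725 m from the base axis. Payload 4 kg.
Tool frame: the origin (TCP) lies at the very end of the fingers, on their centre line; the grasp point (between the pads) lies 19 mm behind it; z points along the fingers, y is the line along which they close (so a half turn about z gives the same grasp; the last joint's range is limited). The gripper opens to 85 mm and grips with 20 to 120 N. Pads are 22 mm wide; open, the fingers measure 114 mm over their backs; the gripper's body (76 mm by 85 mm) begins 54 mm behind the grasp point. The pads swing forward as they close: fully open they stand 13 mm farther back than shut.
Start: joints at [-1.186, 0.241, 0.005, 1.335, 0, 1.571], TCP at [0.188, -0.463, 0.231] pointing down, gripper open.
Joint ranges: [-2.72, 2.72], [-1.05, 1.87], [-1.09, 1.28], [-1.99, 2.15], [-1.42, 1.44], [-3.14, 3.14]. Speed limits (rad/s): [2.79, 2.79, 3.14, 3.14, 3.14, 3.14].

INTERFACE

Orientations are given as a unit quaternion [x, y, z, w].
In Python, from workcell import monitor, viewer, job gives the robot as it stands.
- The arm moves only by the tool arm_command, never from a script. Its argument "increments" is a list of rows, each an object of numbers: "dx", "dy", "dz": the shift along the tool's x, y, z in cm; "wx", "wy", "wz": the turn, a rotation vector about the tool's x, y, z in rad; "grip": the finger opening in cm, from 0 to 8.54. In form: [{"dx": .., "dy": .., "dz": .., "wx": .., "wy": .., "wz": .., "grip": ..}, ...]. A call has 1 to 10 rows; each row is the pose to reach, as a shift and turn from the pose commanded when the call began, along the tool's axes at that moment; what a row does not reach only later rows make up. A row lasts 1/10 s, in which the tool goes at most 50 mm and 8.59 degrees, less where a joint would pass 70% of its speed; a pose out of reach is approached as far as the arm can. A call with a gripper value outside its range is refused whole. The fingers move at their own pace and stop on an object; the grip force is fixed at half the most. Time passes only in rows, so rows that repeat a pose let the fingers close. It gives the time, the measured TCP pose, the force, the opening and the grip force at its end, in the units of the state.
- monitor.get_obs(): the state, without advancing time (a new reading comes with each control period).
- viewer.camera(name): name is "scene" or "top" or "wrist"; returns (picture, depth): 480x640x3 uint8, red, green, blue; 480x640 float32, m along the optical axis (not along the pixel's ray), 0 where there is no reading.
- viewer.get_calibration(name): a dict with "fovy" (degrees; the focal length in pixels is half the picture's height over the tangent of half this angle, whatever the lens; pixels are square), "cx", "cy" (the principal point, pixels), "dist_coeffs" ([k1, k2, p1, p2, k3] as OpenCV has them; the pictures are not rectified), "view" (4x4, takes a point from world to camera coordinates). Camera axes: x right, y up, looking along -z (the intrinsics and any distortion apply to the point x, -y, -z); pixel columns grow to the right and rows downward; lengths in m; the calibration is good to about 2 mm. A picture is of the moment at which its call begins: read the wrist's pose just before it. get_calibration takes no time and is no camera call; for the wrist camera it gives the pose at the moment of the call.
- job.job_done(): hands the job in; it is judged then, once.
The state is a dict: "clock": time; "joint_pos": joint angles; "joint_vel": joint speeds; "tau": joint torques, N m; "eef_pos": TCP position; "tool_rot": TCP orientation; "ft_force": force on the tool from outside, world axes, zero at the start; "ft_torque": the same for the moment, N m; "grip_width": finger opening in m; "grasp_force": force on a finger pad.
Only numpy, scipy, OpenCV 4.12 (cv2) and the standard library are available. Lean on these libraries where they do the work, as an engineer would, in place of code of your own. Each camera call takes 0.05 s, during which the arm holds its last target. There are 200 camera calls.

## Working session

There is one attempt and no reset: what is moved stays moved. The work goes in short steps, Python scripts to look and compute and a tool call to move; the robot and the scene stay as the last step left them, time stands still between calls to the robot, and variables do not carry over. Pictures are saved under pics/ and viewed, at most 10 in all, crops included, and the job is handed in when it is done.

Besides the shell and the picture viewer there is one more tool, called after "Call:" by a JSON object that holds its "method" and its "body". arm_command: Moves the arm, as the interface text tells. Its arguments: {"type":"object","properties":{"increments":{"type":"array","items":{"type":"object","properties":{"dx":{"type":"number"},"dy":{"type":"number"},"dz":{"type":"number"},"wx":{"type":"number"},"wy":{"type":"number"},"wz":{"type":"number"},"grip":{"type":"number"}}}}},"required":["increments"]}

```bash
mkdir -p pics; cat > h.py <<'E'
import numpy as np, cv2
from workcell import monitor, viewer, job
def K(c):
    f=240/np.tan(np.radians(c['fovy'])/2)
    return np.array([[f,0,c['cx']],[0,f,c['cy']],[0,0,1.]])
def cloud(name):
    c=viewer.get_calibration(name); im,d=viewer.camera(name)
    u,v=np.meshgrid(np.arange(640.),np.arange(480.))
    p=cv2.undistortPoints(np.stack([u,v],-1).reshape(-1,1,2),K(c),np.array(c['dist_coeffs'],float)).reshape(480,640,2)
    P=np.stack([p[...,0]*d,-p[...,1]*d,-d,np.ones_like(d)],-1)
    W=P@np.linalg.inv(np.array(c['view'])).T
    W=W[...,:3]; W[d==0]=np.nan
    return im,W
E
python3 - <<'E'
from h import *
for n in ('scene','top'):
    im,W=cloud(n); cv2.imwrite(f'pics/{n}0.png',im[...,::-1]); np.savez(f'{n}0.npz',im=im,W=W)
    print(n,np.array(viewer.get_calibration(n)['view']).round(3).tolist(),W[240,320])
print(monitor.get_obs())
E
```

```text
scene [[-0.3, 0.954, -0.018, 0.199], [-0.605, -0.176, 0.776, 0.267], [0.737, 0.244, 0.63, -1.479], [0.0, 0.0, 0.0, 1.0]] [ 0.48489253 -0.05629989  0.00049876]
top [[-0.016, -1.0, -0.02, -0.003], [0.994, -0.018, 0.108, -0.633], [-0.109, -0.019, 0.994, -1.066], [0.0, 0.0, 0.0, 1.0]] [ 0.64245828 -0.00812766  0.03013647]
{'clock': 0.1, 'joint_pos': array([-1.18606443e+00,  2.41349511e-01,  3.87318088e-03,  1.33521051e+00,
       -1.99125803e-05,  1.57078009e+00]), 'joint_vel': array([-0.00211854, -0.00110654,  0.00193801, -0.00258237, -0.00012085,
        0.00011478]), 'tau': array([-3.83665929e-04, -3.73136902e+01,  2.53011256e+01,  1.08010488e-02,
       -4.27274199e-05, -5.08220538e-06]), 'eef_pos': array([ 0.18743836, -0.46292982,  0.23050149]), 'tool_rot': array([ 9.81552664e-01,  1.91189627e-01, -1.90481308e-04, -9.25921091e-04]), 'ft_force': array([-0.02845829,  0.07846138,  0.77857514]), 'ft_torque': array([ 0.02168673,  0.04927536, -0.03293281]), 'grasp_force': 0.0, 'grip_width': 0.08539802207970612}
```

View pics/top0.png

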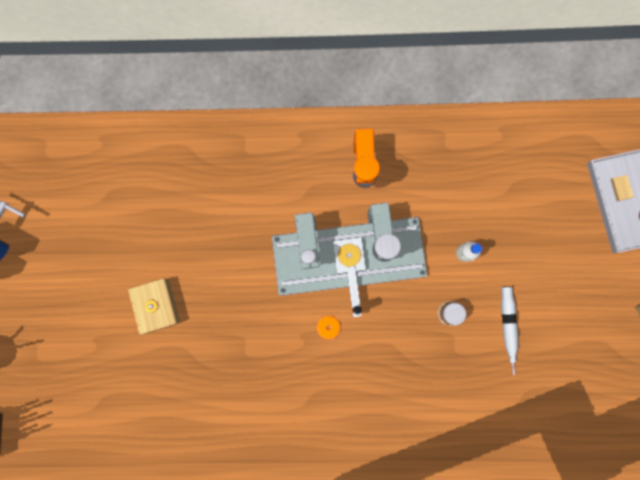

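View pics/scene0.png

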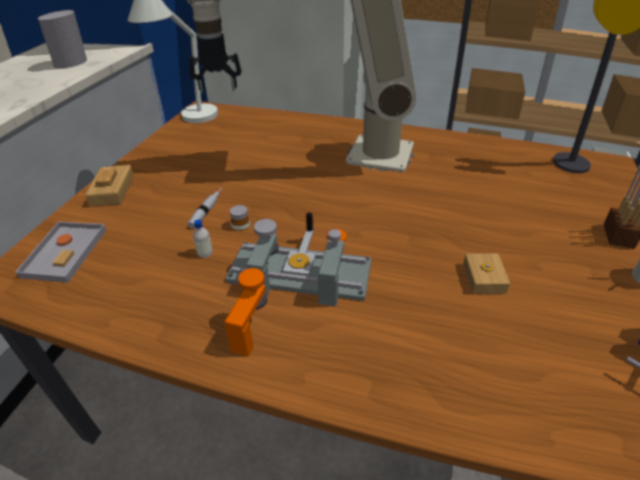

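The top view shows the large blank on the shuttle at (349,255), the wide stamp at (388,246), the narrow one at (308,257) and the handle at (357,311). There is an orange decoy ring at (328,328) and a decoy station at (366,165). So the shuttle goes toward -y, to the wide stamp. Next I'll measure these.

```bash
python3 - <<'E'
from h import *
D=np.load('top0.npz'); W=D['W']; im=D['im'].astype(int)
def seg(name,box,zlo,zhi,col=None):
    u0,u1,v0,v1=box; w=W[v0:v1,u0:u1].reshape(-1,3); c=im[v0:v1,u0:u1].reshape(-1,3)
    m=(w[:,2]>zlo)&(w[:,2]<zhi)
    if col: m&=col(c)
    p=w[m]; 
    if len(p)<3: print(name,len(p)); return
    (cx,cy),r=cv2.minEnclosingCircle(p[:,:2].astype(np.float32))
    print(name,len(p),'mean',p.mean(0).round(4),'circ',round(cx,4),round(cy,4),round(r,4)); return p
seg('wide',(365,410,225,265),.12,.14); seg('narrow',(290,330,240,275),.12,.14)
seg('knob',(345,370,300,322),.07,.1)
br=lambda c:(c[:,0]-c[:,2]>60)
seg('blank',(330,368,235,275),.028,.05,br); seg('waiting blank',(140,165,297,315),.033,.05,br)
seg('glue',(450,490,235,270),.03,.11); seg('polish',(435,475,295,330),.045,.06)
seg('ring',(310,345,310,345),.003,.05,br)
seg('decoyhead',(345,385,120,190),.1,.2)
p=seg('base',(265,435,210,305),.010,.022)
r=cv2.minAreaRect((p[:,:2]*1000).astype(np.float32)); print(r)
E
```

```text
wide 520 mean [ 0.616  -0.1391  0.1306] circ 0.6163 -0.1395 0.025
narrow 160 mean [0.5993 0.0132 0.1304] circ 0.5997 0.0132 0.0138
knob 63 mean [ 0.4947 -0.0805  0.0864] circ 0.4944 -0.0805 0.0087
blank 398 mean [ 0.6089 -0.0688  0.0397] circ 0.6091 -0.0686 0.0244
waiting blank 364 mean [0.51   0.3457 0.0368] circ 0.5102 0.3466 0.0313
glue 337 mean [ 0.6096 -0.3123  0.0721] circ 0.6111 -0.3172 0.0191
polish 399 mean [ 0.4838 -0.2803  0.0507] circ 0.4841 -0.2805 0.0234
ring 505 mean [ 0.4589 -0.0208  0.0056] circ 0.4581 -0.0205 0.0503
decoyhead 519 mean [ 0.7712 -0.1027  0.13  ] circ 0.8002 -0.1048 0.0538
base 5398 mean [ 0.6029 -0.0662  0.0168] circ 0.6081 -0.068 0.171
((620.8228759765625, -66.69581604003906), (154.43807983398438, 320.2601318359375), 6.397917747497559)
```

```bash
cat >> h.py <<'E'
from scipy.spatial.transform import Rotation as R
def togo(p,yaw=0.108):
    o=monitor.get_obs(); q=R.from_quat(o['tool_rot'])
    t=R.from_euler('z',yaw)*R.from_euler('x',np.pi)
    print('shift cm',(q.inv().apply(np.array(p)-o['eef_pos'])*100).round(2),'turn',(q.inv()*t).as_rotvec().round(4))
E
python3 -c "
from h import *
togo([.4945,-.0805,.16])"
```

```text
shift cm [ 42.82 -23.91   7.09] turn [-0.0019  0.0003  0.2767]
```

Call:
{"method": "arm_command", "body": {"increments": [{"dx": 4.3, "dy": -2.4, "dz": 0, "wz": 0.1, "grip": 4}, {"dx": 8.6, "dy": -4.8, "dz": 0, "wz": 0.2, "grip": 4}, {"dx": 12.8, "dy": -7.2, "dz": 0, "wz": 0.277, "grip": 4}, {"dx": 17.1, "dy": -9.6, "dz": 0, "wz": 0.277, "grip": 4}, {"dx": 21.4, "dy": -12, "dz": 0, "wz": 0.277, "grip": 4}, {"dx": 25.7, "dy": -14.3, "dz": 1, "wz": 0.277, "grip": 4}, {"dx": 30, "dy": -16.7, "dz": 2, "wz": 0.277, "grip": 4}, {"dx": 34.3, "dy": -19.1, "dz": 4, "wz": 0.277, "grip": 4}, {"dx": 38.5, "dy": -21.5, "dz": 6, "wz": 0.277, "grip": 4}, {"dx": 42.8, "dy": -23.9, "dz": 7.1, "wz": 0.277, "grip": 4}]}}

```text
validation failed for argument at $.in...
```

Call:
{"method": "arm_command", "body": {"increments": [{"grip": 4}, {"grip": 4}, {"grip": 4}]}}

```text
validation failed for argument at $.in...
```

```bash
python3 - <<'E'
from h import *
togo([.4945,-.0805,.16])
im,W=cloud('wrist'); cv2.imwrite('pics/w1.png',im[...,::-1]); np.savez('w1.npz',im=im,W=W)
togo([.4945,-.0805,.055])
E
```

```text
shift cm [ 42.82 -23.91   7.09] turn [-0.0019  0.0003  0.2767]
shift cm [ 42.81 -23.9   17.6 ] turn [-1.600e-03  2.000e-04  2.768e-01]
```

View pics/w1.png

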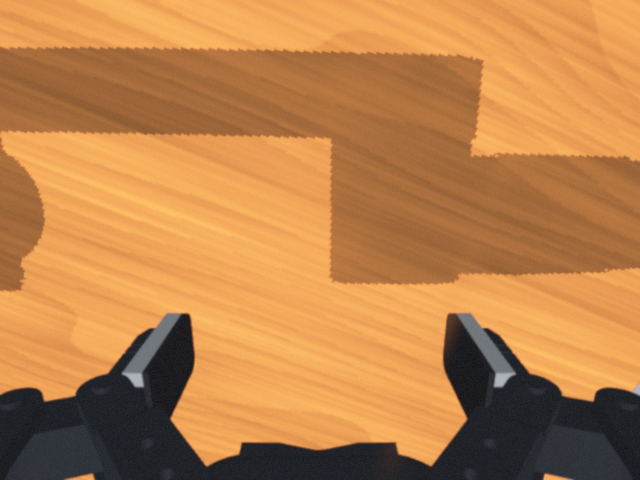

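The wrist view shows only the bench and the open fingers. Both moves were refused, probably because every row needs all seven fields.

Call:
{"method": "arm_command", "body": {"increments": [{"dx": 4.3, "dy": -2.4, "dz": 0, "wx": 0, "wy": 0, "wz": 0.1, "grip": 4}, {"dx": 8.6, "dy": -4.8, "dz": 0, "wx": 0, "wy": 0, "wz": 0.2, "grip": 4}, {"dx": 12.8, "dy": -7.2, "dz": 0, "wx": 0, "wy": 0, "wz": 0.277, "grip": 4}, {"dx": 17.1, "dy": -9.6, "dz": 0, "wx": 0, "wy": 0, "wz": 0.277, "grip": 4}, {"dx": 21.4, "dy": -12, "dz": 0, "wx": 0, "wy": 0, "wz": 0.277, "grip": 4}, {"dx": 25.7, "dy": -14.3, "dz": 1, "wx": 0, "wy": 0, "wz": 0.277, "grip": 4}, {"dx": 30, "dy": -16.7, "dz": 2, "wx": 0, "wy": 0, "wz": 0.277, "grip": 4}, {"dx": 34.3, "dy": -19.1, "dz": 4, "wx": 0, "wy": 0, "wz": 0.277, "grip": 4}, {"dx": 38.5, "dy": -21.5, "dz": 6, "wx": 0, "wy": 0, "wz": 0.277, "grip": 4}, {"dx": 42.8, "dy": -23.9, "dz": 7.1, "wx": 0, "wy": 0, "wz": 0.277, "grip": 4}]}}

```text
clock: 1.15
eef_pos: [0.4909, -0.0841, 0.1602]
tool_rot: [0.999, 0.054, -0.001, -0.0]
ft_force: [1.2, -0.3, 0.1]
grip_width: 0.0402
grasp_force: 0.0
```

Call:
{"method": "arm_command", "body": {"increments": [{"dx": 0, "dy": 0, "dz": 0, "wx": 0, "wy": 0, "wz": 0, "grip": 4}, {"dx": 0, "dy": 0, "dz": 0, "wx": 0, "wy": 0, "wz": 0, "grip": 4}]}}

```text
clock: 1.35
eef_pos: [0.4907, -0.0848, 0.1609]
tool_rot: [0.998, 0.055, -0.001, -0.0]
ft_force: [0.6, 0.7, 0.5]
grip_width: 0.0399
grasp_force: 0.0
```

```bash
python3 - <<'E'
from h import *
im,W=cloud('wrist'); cv2.imwrite('pics/w2.png',im[...,::-1]); np.savez('w1.npz',im=im,W=W)
togo([.4945,-.0805,.055]); print(monitor.get_obs()['eef_pos'])
E
```

```text
shift cm [ 0.48 -0.49 10.64] turn [0.0001 0.0015 0.0006]
[ 0.49045316 -0.08582564  0.16141482]
```

View pics/w2.png

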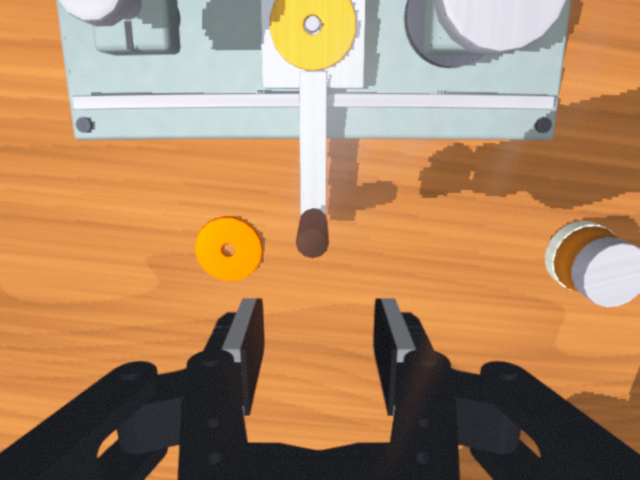

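The wrist view shows the knob at (312,238), the blank and pin at (313,22), and the decoy ring clear on the left at (228,250). I'll cross-check the knob and pin positions.

```bash
python3 - <<'E'
from h import *
D=np.load('w1.npz'); W=D['W']; im=D['im'].astype(int)
def seg(n,box,zlo,zhi,br=False):
    u0,u1,v0,v1=box; w=W[v0:v1,u0:u1].reshape(-1,3);c=im[v0:v1,u0:u1].reshape(-1,3)
    m=(w[:,2]>zlo)&(w[:,2]<zhi)
    if br: m&=c[:,0]-c[:,2]>60
    p=w[m]; print(n,p.mean(0).round(4),cv2.minEnclosingCircle(p[:,:2].astype(np.float32)))
seg('knob',(290,335,200,262),.082,.1); seg('blank',(265,360,0,75),.03,.05,True)
seg('wide',(400,600,0,60),.12,.14)
seg('polish',(540,640,215,310),.045,.06)
for i in range(3): o=monitor.get_obs(); print(o['eef_pos'],o['joint_vel'].round(3),o['clock'])
E
```

```text
knob [ 0.4975 -0.0807  0.086 ] ((0.49668678641319275, -0.08076543360948563), 0.00882964301854372)
blank [ 0.6067 -0.0686  0.0394] ((0.6108863353729248, -0.06790805608034134), 0.025020115077495575)
wide [ 0.604  -0.1393  0.1297] ((0.6121897101402283, -0.13984231650829315), 0.023871339857578278)
polish [ 0.4858 -0.2766  0.0501] ((0.48465466499328613, -0.27959638833999634), 0.023052310571074486)
[ 0.49045316 -0.08582564  0.16141482] [-0.034 -0.02  -0.003  0.     0.001  0.003] 1.4
[ 0.49045316 -0.08582564  0.16141482] [-0.034 -0.02  -0.003  0.     0.001  0.003] 1.4
[ 0.49045316 -0.08582564  0.16141482] [-0.034 -0.02  -0.003  0.     0.001  0.003] 1.4
```

Call:
{"method": "arm_command", "body": {"increments": [{"dx": 0, "dy": 0, "dz": 2, "wx": 0, "wy": 0, "wz": 0, "grip": 4}, {"dx": 0, "dy": 0, "dz": 4, "wx": 0, "wy": 0, "wz": 0, "grip": 4}, {"dx": 0, "dy": 0, "dz": 4, "wx": 0, "wy": 0, "wz": 0, "grip": 4}, {"dx": 0, "dy": 0, "dz": 4, "wx": 0, "wy": 0, "wz": 0, "grip": 4}]}}

```text
clock: 1.8
eef_pos: [0.4903, -0.0871, 0.1224]
tool_rot: [0.999, 0.053, -0.0, 0.0]
ft_force: [1.5, -0.4, 0.3]
grip_width: 0.0398
grasp_force: 0.0
```

```bash
python3 -c "
from h import *
o=monitor.get_obs();print(o['eef_pos'],o['joint_vel'].round(3));togo([.4955,-.0806,.055])"
```

```text
[ 0.49032915 -0.08712817  0.12236317] [ 0.008 -0.012  0.027 -0.001 -0.     0.   ]
shift cm [ 0.58 -0.6   6.74] turn [ 0.0001  0.0002 -0.0025]
```

Call:
{"method": "arm_command", "body": {"increments": [{"dx": 0.6, "dy": -0.6, "dz": 0, "wx": 0, "wy": 0, "wz": 0, "grip": 4}, {"dx": 0.6, "dy": -0.6, "dz": 1, "wx": 0, "wy": 0, "wz": 0, "grip": 4}, {"dx": 0.6, "dy": -0.6, "dz": 3, "wx": 0, "wy": 0, "wz": 0, "grip": 4}, {"dx": 0.6, "dy": -0.6, "dz": 5, "wx": 0, "wy": 0, "wz": 0, "grip": 4}, {"dx": 0.6, "dy": -0.6, "dz": 6.7, "wx": 0, "wy": 0, "wz": 0, "grip": 4}, {"dx": 0.6, "dy": -0.6, "dz": 6.7, "wx": 0, "wy": 0, "wz": 0, "grip": 3}, {"dx": 0.6, "dy": -0.6, "dz": 6.7, "wx": 0, "wy": 0, "wz": 0, "grip": 2.4}, {"dx": 0.6, "dy": -0.6, "dz": 6.7, "wx": 0, "wy": 0, "wz": 0, "grip": 2.2}, {"dx": 0.6, "dy": -0.6, "dz": 6.7, "wx": 0, "wy": 0, "wz": 0, "grip": 2.2}]}}

```text
clock: 2.7
eef_pos: [0.4973, -0.0794, 0.0559]
tool_rot: [0.999, 0.054, 0.001, 0.0]
ft_force: [0.6, 0.4, -0.4]
grip_width: 0.0217
grasp_force: 0.0
```

```bash
python3 -c "
from h import *
togo([.4955+.0071,-.0806-.0707,.055])"
```

```text
shift cm [-0.24  7.21  0.09] turn [ 0.0006 -0.0022 -0.0001]
```

Call:
{"method": "arm_command", "body": {"increments": [{"dx": 0, "dy": 0.6, "dz": 0, "wx": 0, "wy": 0, "wz": 0, "grip": 2.2}, {"dx": 0, "dy": 1.4, "dz": 0, "wx": 0, "wy": 0, "wz": 0, "grip": 2.2}, {"dx": 0, "dy": 2.2, "dz": 0, "wx": 0, "wy": 0, "wz": 0, "grip": 2.2}, {"dx": 0, "dy": 3, "dz": 0, "wx": 0, "wy": 0, "wz": 0, "grip": 2.2}, {"dx": 0, "dy": 3.8, "dz": 0, "wx": 0, "wy": 0, "wz": 0, "grip": 2.2}, {"dx": -0.1, "dy": 4.6, "dz": 0, "wx": 0, "wy": 0, "wz": 0, "grip": 2.2}, {"dx": -0.1, "dy": 5.4, "dz": 0, "wx": 0, "wy": 0, "wz": 0, "grip": 2.2}, {"dx": -0.1, "dy": 6.2, "dz": 0, "wx": 0, "wy": 0, "wz": 0, "grip": 2.2}, {"dx": -0.1, "dy": 6.8, "dz": 0, "wx": 0, "wy": 0, "wz": 0, "grip": 2.2}, {"dx": -0.1, "dy": 7, "dz": 0, "wx": 0, "wy": 0, "wz": 0, "grip": 2.2}]}}

```text
clock: 3.7
eef_pos: [0.5028, -0.1498, 0.0546]
tool_rot: [0.999, 0.053, -0.0, 0.0]
ft_force: [1.5, 2.3, 1.0]
grip_width: 0.0219
grasp_force: 1.1
```

Call:
{"method": "arm_command", "body": {"increments": [{"dx": 0, "dy": 0, "dz": 0, "wx": 0, "wy": 0, "wz": 0, "grip": 2.2}, {"dx": 0, "dy": 0, "dz": 0, "wx": 0, "wy": 0, "wz": 0, "grip": 2.2}]}}

```text
clock: 3.9
eef_pos: [0.5021, -0.1494, 0.0545]
tool_rot: [0.999, 0.054, -0.001, 0.0]
ft_force: [-0.3, -0.1, 0.4]
grip_width: 0.0219
grasp_force: 0.0
```

```bash
python3 - <<'E'
from h import *
togo([.4955+.0071,-.0806-.0707,.055])
im,W=cloud('top'); im2,W2=cloud('wrist')
cv2.imwrite('pics/c3.png',np.hstack([cv2.resize(im[200:330,270:440],None,fx=3,fy=3)[:360],cv2.resize(im2,(480,360))[:,:280]])[...,::-1])
np.savez('t3.npz',im=im,W=W); cv2.imwrite('pics/w3.png',im2[...,::-1]); np.savez('w3.npz',im=im2,W=W2)
E
```

```text
shift cm [ 0.03  0.2  -0.05] turn [ 0.0007  0.0015 -0.0006]
```

View pics/w3.png

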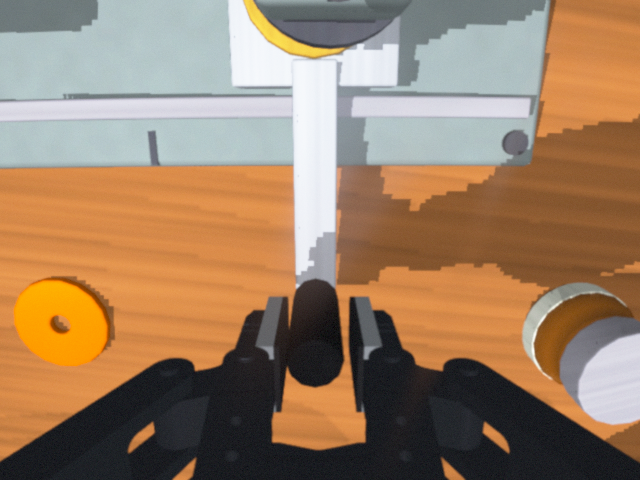

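```bash
python3 - <<'E'
from h import *
ex=np.array([.9942,.1079]); ey=np.array([-.1079,.9942]); o=np.array([.6090,-.0687])
def S(f,name,xr,yr,zr,white=False):
    D=np.load(f); W=D['W'].reshape(-1,3); im=D['im'].reshape(-1,3).astype(int)
    q=W[:,:2]-o; x=q@ex; y=q@ey
    m=(x>xr[0])&(x<xr[1])&(y>yr[0])&(y<yr[1])&(W[:,2]>zr[0])&(W[:,2]<zr[1])
    if m.sum()<5: print(f,name,m.sum());return
    a,b=np.percentile(y[m],[2,98]); c,d=np.percentile(x[m],[2,98])
    print(f,name,m.sum(),'y',(a*1e3).round(1),(b*1e3).round(1),'mid',((a+b)*500).round(1),'x',(c*1e3).round(1),(d*1e3).round(1))
for f in ('top0.npz','t3.npz','w1.npz','w3.npz'):
    S(f,'bar',(-.095,-.065),(-.12,.05),(.030,.045))
    S(f,'plate',(-.034,-.027),(-.12,.05),(.031,.0365))
    S(f,'whead',(-.03,.03),(-.12,-.03),(.12,.14))
    S(f,'knob',(-.13,-.1),(-.1,.05),(.083,.09))
    S(f,'base',(-.068,-.058),(-.2,.2),(.012,.022))
E
```

```text
top0.npz bar 113 y -7.1 8.4 mid 0.7 x -94.2 -65.5
top0.npz plate 51 y -28.3 28.9 mid 0.3 x -33.9 -27.2
top0.npz whead 520 y -93.1 -48.8 mid -70.9 x -22.7 21.8
top0.npz knob 59 y -7.5 8.5 mid 0.5 x -123.0 -107.2
top0.npz base 472 y -151.8 155.5 mid 1.9 x -65.1 -58.1
t3.npz bar 62 y -74.1 -58.8 mid -66.5 x -83.4 -65.6
t3.npz plate 51 y -95.4 -36.8 mid -66.1 x -33.6 -27.3
t3.npz whead 517 y -93.0 -49.0 mid -71.0 x -22.7 21.6
t3.npz knob 0
t3.npz base 347 y -57.1 155.6 mid 49.2 x -65.1 -58.2
w1.npz bar 1265 y -7.3 8.0 mid 0.4 x -94.4 -65.2
w1.npz plate 663 y -28.3 29.8 mid 0.8 x -32.1 -27.1
w1.npz whead 5376 y -91.5 -49.1 mid -70.3 x -22.1 -4.8
w1.npz knob 809 y -7.8 8.1 mid 0.1 x -120.4 -104.9
w1.npz base 3405 y -152.1 152.5 mid 0.2 x -63.1 -58.2
w3.npz bar 3201 y -74.9 -59.6 mid -67.3 x -94.4 -65.5
w3.npz plate 1790 y -95.9 -38.4 mid -67.1 x -32.0 -27.2
w3.npz whead 12 y -73.1 -70.6 mid -71.8 x -23.1 -22.8
w3.npz knob 3402 y -88.8 -47.6 mid -68.2 x -120.5 -102.6
w3.npz base 5426 y -153.6 64.3 mid -44.6 x -62.9 -58.1
```

The shuttle has travelled about 67 mm, so roughly 4 mm remain.

Call:
{"method": "arm_command", "body": {"increments": [{"dx": 0, "dy": 0.15, "dz": 0, "wx": 0, "wy": 0, "wz": 0, "grip": 2.2}, {"dx": 0, "dy": 0.3, "dz": 0, "wx": 0, "wy": 0, "wz": 0, "grip": 2.2}, {"dx": 0, "dy": 0.42, "dz": 0, "wx": 0, "wy": 0, "wz": 0, "grip": 2.2}, {"dx": 0, "dy": 0.42, "dz": 0, "wx": 0, "wy": 0, "wz": 0, "grip": 2.2}, {"dx": 0, "dy": 0.42, "dz": 0, "wx": 0, "wy": 0, "wz": 0, "grip": 2.2}]}}

```text
clock: 4.5
eef_pos: [0.5029, -0.153, 0.0546]
tool_rot: [0.999, 0.054, -0.0, -0.0]
ft_force: [-0.5, 1.5, 0.8]
grip_width: 0.0222
grasp_force: 0.9
```

```bash
cat > m.py <<'E'
from h import *
import sys
ex=np.array([.9942,.1079]); ey=np.array([-.1079,.9942]); o=np.array([.6090,-.0687])
def S(cl,name,xr,yr,zr):
    W=cl[1].reshape(-1,3); q=W[:,:2]-o; x=q@ex; y=q@ey
    m=(x>xr[0])&(x<xr[1])&(y>yr[0])&(y<yr[1])&(W[:,2]>zr[0])&(W[:,2]<zr[1])
    if m.sum()<5: print(name,m.sum());return
    a,b=np.percentile(y[m],[2,98]); c,d=np.percentile(x[m],[2,98])
    print(name,m.sum(),'y',(a*1e3).round(1),(b*1e3).round(1),'mid',((a+b)*500).round(1),'x',(c*1e3).round(1),(d*1e3).round(1),'z',np.median(W[m,2]).round(4))
def allm():
    for n in ('top','wrist'):
        cl=cloud(n); print(n)
        S(cl,'bar',(-.095,-.065),(-.12,.05),(.030,.045))
        S(cl,'plate',(-.034,-.027),(-.12,.05),(.031,.0365))
        S(cl,'whead',(-.03,.03),(-.12,-.03),(.105,.14))
    return cl
E
python3 -c "
from m import *
allm(); print(monitor.get_obs()['eef_pos'])"
```

```text
top
bar 63 y -77.0 -62.0 mid -69.5 x -83.9 -65.8 z 0.0387
plate 55 y -97.8 -43.0 mid -70.4 x -33.9 -27.3 z 0.0345
whead 521 y -93.0 -48.8 mid -70.9 x -22.7 21.6 z 0.1307
wrist
bar 3174 y -78.0 -62.7 mid -70.3 x -94.2 -65.5 z 0.0385
plate 1797 y -99.0 -41.4 mid -70.2 x -32.0 -27.2 z 0.0344
whead 99 y -74.7 -68.7 mid -71.7 x -23.1 -22.2 z 0.1204
[ 0.50289206 -0.15305388  0.05459767]
```

Call:
{"method": "arm_command", "body": {"increments": [{"dx": 0, "dy": 0.06, "dz": 0, "wx": 0, "wy": 0, "wz": 0, "grip": 2.2}, {"dx": 0, "dy": 0.06, "dz": 0, "wx": 0, "wy": 0, "wz": 0, "grip": 2.2}, {"dx": 0, "dy": -0.1, "dz": 0, "wx": 0, "wy": 0, "wz": 0, "grip": 4}, {"dx": 0, "dy": -0.1, "dz": 0, "wx": 0, "wy": 0, "wz": 0, "grip": 4}, {"dx": 0, "dy": -0.1, "dz": -2, "wx": 0, "wy": 0, "wz": 0, "grip": 4}, {"dx": 0, "dy": -0.1, "dz": -5, "wx": 0, "wy": 0, "wz": 0, "grip": 4}, {"dx": 0, "dy": -0.1, "dz": -9, "wx": 0, "wy": 0, "wz": 0, "grip": 3}, {"dx": 0, "dy": -0.1, "dz": -11, "wx": 0, "wy": 0, "wz": 0, "grip": 0}, {"dx": 0, "dy": -0.1, "dz": -11, "wx": 0, "wy": 0, "wz": 0, "grip": 0}]}}

```text
clock: 5.5
eef_pos: [0.5061, -0.1533, 0.1688]
tool_rot: [0.999, 0.054, 0.004, 0.002]
ft_force: [0.8, -0.8, 0.7]
grip_width: 0.0018
grasp_force: 0.0
```

```bash
python3 - <<'E'
from m import *
cl=allm(); cv2.imwrite('pics/w4.png',cl[0][...,::-1]); S(cl,'knob',(-.13,-.1),(-.1,.05),(.083,.09))
print(monitor.get_obs()['eef_pos']); togo([.6155,-.1393,.145])
E
```

```text
top
bar 95 y -77.9 -62.6 mid -70.2 x -93.0 -65.7 z 0.0388
plate 54 y -98.2 -42.9 mid -70.5 x -33.8 -27.3 z 0.0344
whead 519 y -93.1 -48.7 mid -70.9 x -22.7 21.6 z 0.1308
wrist
bar 1183 y -78.8 -63.5 mid -71.2 x -94.4 -65.5 z 0.0385
plate 658 y -99.9 -41.9 mid -70.9 x -31.9 -27.1 z 0.0345
whead 7282 y -93.8 -49.9 mid -71.8 x -21.6 2.2 z 0.1304
knob 759 y -79.0 -63.5 mid -71.2 x -120.2 -104.8 z 0.0862
[ 0.50347994 -0.15240635  0.16484761]
shift cm [11.28 -0.1   2.  ] turn [ 0.0008 -0.0012 -0.0003]
```

View pics/w4.png

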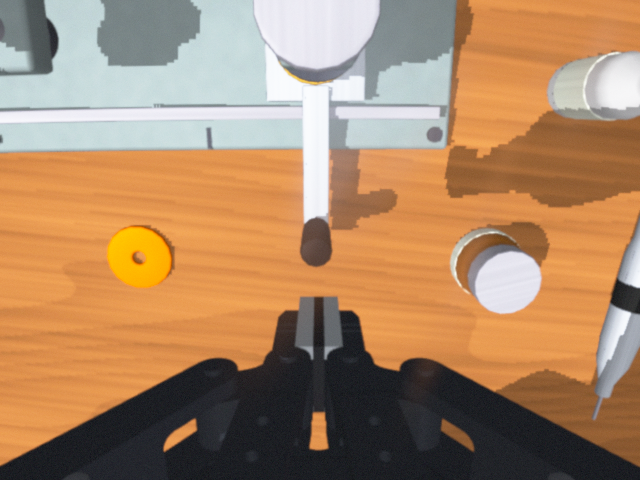

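The shuttle is centred to within about 0.6 mm: the wide head sits at (316,25) over the plate, and the bar lines up with it. Next, move above the head.

Call:
{"method": "arm_command", "body": {"increments": [{"dx": 3, "dy": 0, "dz": 0, "wx": 0, "wy": 0, "wz": 0, "grip": 0}, {"dx": 6, "dy": -0.1, "dz": 0, "wx": 0, "wy": 0, "wz": 0, "grip": 0}, {"dx": 9, "dy": -0.1, "dz": 0.5, "wx": 0, "wy": 0, "wz": 0, "grip": 0}, {"dx": 11.3, "dy": -0.1, "dz": 1.5, "wx": 0, "wy": 0, "wz": 0, "grip": 0}, {"dx": 11.3, "dy": -0.1, "dz": 2, "wx": 0, "wy": 0, "wz": 0, "grip": 0}, {"dx": 11.3, "dy": -0.1, "dz": 2, "wx": 0, "wy": 0, "wz": 0, "grip": 0}, {"dx": 11.3, "dy": -0.1, "dz": 2, "wx": 0, "wy": 0, "wz": 0, "grip": 0}]}}

```text
clock: 6.3
eef_pos: [0.6138, -0.139, 0.1435]
tool_rot: [0.999, 0.054, -0.002, -0.0]
ft_force: [-0.4, 0.1, 0.4]
grip_width: 0.0001
grasp_force: 0.0
```

```bash
python3 -c "
from h import *
togo([.6155,-.1393,.112]);print(monitor.get_obs()['ft_force'])"
```

```text
shift cm [0.17 0.05 3.14] turn [-0.0008  0.0031 -0.0005]
[-0.42647237  0.11453193  0.43797856]
```

Call:
{"method": "arm_command", "body": {"increments": [{"dx": 0.15, "dy": 0.05, "dz": 0.8, "wx": 0, "wy": 0, "wz": 0, "grip": 0}, {"dx": 0.15, "dy": 0.05, "dz": 1.3, "wx": 0, "wy": 0, "wz": 0, "grip": 0}, {"dx": 0.15, "dy": 0.05, "dz": 1.8, "wx": 0, "wy": 0, "wz": 0, "grip": 0}, {"dx": 0.15, "dy": 0.05, "dz": 2.3, "wx": 0, "wy": 0, "wz": 0, "grip": 0}, {"dx": 0.15, "dy": 0.05, "dz": 2.7, "wx": 0, "wy": 0, "wz": 0, "grip": 0}, {"dx": 0.15, "dy": 0.05, "dz": 3, "wx": 0, "wy": 0, "wz": 0, "grip": 0}, {"dx": 0.15, "dy": 0.05, "dz": 3, "wx": 0, "wy": 0, "wz": 0, "grip": 0}]}}

```text
clock: 7.0
eef_pos: [0.6165, -0.1396, 0.1157]
tool_rot: [0.999, 0.054, 0.0, 0.0]
ft_force: [-4.2, -0.1, 9.2]
grip_width: 0.0003
grasp_force: 4.1
```

Call:
{"method": "arm_command", "body": {"increments": [{"dx": 0, "dy": 0, "dz": 0.2, "wx": 0, "wy": 0, "wz": 0, "grip": 0}, {"dx": 0, "dy": 0, "dz": 0.4, "wx": 0, "wy": 0, "wz": 0, "grip": 0}, {"dx": 0, "dy": 0, "dz": 0.4, "wx": 0, "wy": 0, "wz": 0, "grip": 0}]}}

```text
clock: 7.3
eef_pos: [0.6166, -0.1396, 0.1123]
tool_rot: [0.999, 0.054, 0.0, 0.0]
ft_force: [-4.4, -0.4, 9.8]
grip_width: 0.0003
grasp_force: 4.8
```

Call:
{"method": "arm_command", "body": {"increments": [{"dx": 0, "dy": 0, "dz": 0.1, "wx": 0, "wy": 0, "wz": 0, "grip": 0}, {"dx": 0, "dy": 0, "dz": 0.1, "wx": 0, "wy": 0, "wz": 0, "grip": 0}]}}

```text
clock: 7.5
eef_pos: [0.6166, -0.1396, 0.1121]
tool_rot: [0.999, 0.054, 0.001, 0.0]
ft_force: [-4.9, -0.1, 12.0]
grip_width: 0.0001
grasp_force: 5.9
```

Call:
{"method": "arm_command", "body": {"increments": [{"dx": 0, "dy": 0, "dz": 0.1, "wx": 0, "wy": 0, "wz": 0, "grip": 0}, {"dx": 0, "dy": 0, "dz": 0.15, "wx": 0, "wy": 0, "wz": 0, "grip": 0}, {"dx": 0, "dy": 0, "dz": 0.15, "wx": 0, "wy": 0, "wz": 0, "grip": 0}]}}

```text
clock: 7.8
eef_pos: [0.6166, -0.1397, 0.112]
tool_rot: [0.999, 0.054, 0.001, 0.001]
ft_force: [-8.0, 0.6, 16.6]
grip_width: 0.0002
grasp_force: 8.8
```

The force is climbing while z stays at 0.112, so the head is on its stop. Release it and go back above the handle.

Call:
{"method": "arm_command", "body": {"increments": [{"dx": 0, "dy": 0, "dz": -1, "wx": 0, "wy": 0, "wz": 0, "grip": 0}, {"dx": 0, "dy": 0, "dz": -2, "wx": 0, "wy": 0, "wz": 0, "grip": 0}, {"dx": 0, "dy": 0, "dz": -4, "wx": 0, "wy": 0, "wz": 0, "grip": 0}, {"dx": -2, "dy": 0, "dz": -5.5, "wx": 0, "wy": 0, "wz": 0, "grip": 0}, {"dx": -5, "dy": 0, "dz": -5.5, "wx": 0, "wy": 0, "wz": 0, "grip": 4}, {"dx": -8, "dy": 0, "dz": -5.5, "wx": 0, "wy": 0, "wz": 0, "grip": 4}, {"dx": -10.5, "dy": 0, "dz": -5, "wx": 0, "wy": 0, "wz": 0, "grip": 4}, {"dx": -11.5, "dy": 0, "dz": -4, "wx": 0, "wy": 0, "wz": 0, "grip": 4}, {"dx": -11.5, "dy": 0, "dz": -4, "wx": 0, "wy": 0, "wz": 0, "grip": 4}]}}

```text
clock: 8.7
eef_pos: [0.5002, -0.1515, 0.1471]
tool_rot: [0.999, 0.053, -0.001, -0.001]
ft_force: [-0.0, 0.6, 0.0]
grip_width: 0.04
grasp_force: 0.0
```

```bash
python3 - <<'E'
from m import *
allm()
p=o-ex*.1145-ey*.0709; print(p,monitor.get_obs()['eef_pos']); togo([*p,.055])
E
```

```text
top
bar 98 y -77.9 -62.5 mid -70.2 x -92.8 -65.5 z 0.0391
plate 55 y -99.7 -42.6 mid -71.2 x -33.8 -27.2 z 0.0341
whead 523 y -93.1 -48.9 mid -71.0 x -22.8 21.8 z 0.1307
wrist
bar 1392 y -78.9 -63.5 mid -71.2 x -94.3 -65.6 z 0.0385
plate 709 y -99.5 -41.9 mid -70.7 x -32.2 -27.4 z 0.0344
whead 6129 y -92.4 -51.2 mid -71.8 x -22.2 -5.0 z 0.1303
[ 0.50281421 -0.15154333] [ 0.50296694 -0.15176995  0.14834338]
shift cm [-0.02 -0.02  9.33] turn [-0.     -0.0006 -0.0004]
```

The stamp has risen again and the shuttle has not moved. Lower over the handle and push back.

Call:
{"method": "arm_command", "body": {"increments": [{"dx": 0, "dy": 0, "dz": 3, "wx": 0, "wy": 0, "wz": 0, "grip": 4}, {"dx": 0, "dy": 0, "dz": 6, "wx": 0, "wy": 0, "wz": 0, "grip": 4}, {"dx": 0, "dy": 0, "dz": 8, "wx": 0, "wy": 0, "wz": 0, "grip": 4}, {"dx": 0, "dy": 0, "dz": 9.3, "wx": 0, "wy": 0, "wz": 0, "grip": 4}, {"dx": 0, "dy": 0, "dz": 9.3, "wx": 0, "wy": 0, "wz": 0, "grip": 3}, {"dx": 0, "dy": 0, "dz": 9.3, "wx": 0, "wy": 0, "wz": 0, "grip": 2.2}, {"dx": 0, "dy": 0, "dz": 9.3, "wx": 0, "wy": 0, "wz": 0, "grip": 2.2}]}}

```text
clock: 9.5
eef_pos: [0.5041, -0.152, 0.0563]
tool_rot: [0.999, 0.054, 0.001, 0.0]
ft_force: [0.4, 0.2, 0.1]
grip_width: 0.0222
grasp_force: 0.0
```

Call:
{"method": "arm_command", "body": {"increments": [{"dx": 0, "dy": -0.6, "dz": 0, "wx": 0, "wy": 0, "wz": 0, "grip": 2.2}, {"dx": 0, "dy": -1.4, "dz": 0, "wx": 0, "wy": 0, "wz": 0, "grip": 2.2}, {"dx": 0, "dy": -2.2, "dz": 0, "wx": 0, "wy": 0, "wz": 0, "grip": 2.2}, {"dx": 0, "dy": -3, "dz": 0, "wx": 0, "wy": 0, "wz": 0, "grip": 2.2}, {"dx": 0, "dy": -3.8, "dz": 0, "wx": 0, "wy": 0, "wz": 0, "grip": 2.2}, {"dx": 0, "dy": -4.6, "dz": 0, "wx": 0, "wy": 0, "wz": 0, "grip": 2.2}, {"dx": 0, "dy": -5.4, "dz": 0, "wx": 0, "wy": 0, "wz": 0, "grip": 2.2}, {"dx": 0, "dy": -6.2, "dz": 0, "wx": 0, "wy": 0, "wz": 0, "grip": 2.2}, {"dx": 0, "dy": -6.8, "dz": 0, "wx": 0, "wy": 0, "wz": 0, "grip": 2.2}, {"dx": 0, "dy": -7, "dz": 0, "wx": 0, "wy": 0, "wz": 0, "grip": 2.2}]}}

```text
clock: 10.5
eef_pos: [0.4946, -0.0813, 0.0551]
tool_rot: [0.999, 0.054, -0.0, -0.0]
ft_force: [0.4, -2.6, 0.6]
grip_width: 0.0222
grasp_force: 1.0
```

Call:
{"method": "arm_command", "body": {"increments": [{"dx": 0, "dy": 0, "dz": 0, "wx": 0, "wy": 0, "wz": 0, "grip": 2.2}, {"dx": 0, "dy": 0, "dz": 0, "wx": 0, "wy": 0, "wz": 0, "grip": 2.2}]}}

```text
clock: 10.7
eef_pos: [0.4942, -0.0816, 0.0547]
tool_rot: [0.999, 0.054, -0.001, -0.001]
ft_force: [-0.3, 0.5, 0.3]
grip_width: 0.0222
grasp_force: 0.0
```

```bash
python3 - <<'E'
from m import *
allm()
E
```

```text
top
bar 0
plate 55 y -30.5 27.0 mid -1.7 x -33.8 -27.2 z 0.0344
whead 522 y -93.2 -48.8 mid -71.0 x -22.8 21.8 z 0.1306
wrist
bar 3196 y -9.8 5.6 mid -2.1 x -94.3 -65.6 z 0.0385
plate 1868 y -30.7 26.9 mid -1.9 x -32.2 -27.1 z 0.0344
whead 0
```

Call:
{"method": "arm_command", "body": {"increments": [{"dx": 0, "dy": -0.15, "dz": 0, "wx": 0, "wy": 0, "wz": 0, "grip": 2.2}, {"dx": 0, "dy": -0.25, "dz": 0, "wx": 0, "wy": 0, "wz": 0, "grip": 2.2}, {"dx": 0, "dy": -0.25, "dz": 0, "wx": 0, "wy": 0, "wz": 0, "grip": 2.2}, {"dx": 0, "dy": -0.25, "dz": 0, "wx": 0, "wy": 0, "wz": 0, "grip": 2.2}]}}

```text
clock: 11.2
eef_pos: [0.4945, -0.0799, 0.055]
tool_rot: [0.999, 0.054, -0.0, 0.0]
ft_force: [-0.6, -1.2, -1.7]
grip_width: 0.0219
grasp_force: 1.0
```

```bash
python3 - <<'E'
from m import *
allm()
E
```

```text
top
bar 0
plate 54 y -29.7 29.0 mid -0.3 x -33.7 -27.1 z 0.0343
whead 521 y -93.2 -48.6 mid -70.9 x -22.8 21.5 z 0.1306
wrist
bar 3166 y -8.5 6.8 mid -0.8 x -94.3 -65.6 z 0.0385
plate 1867 y -29.5 28.1 mid -0.7 x -32.1 -27.1 z 0.0344
whead 0
```

Push 1 mm more, then open, back off and rise.

Call:
{"method": "arm_command", "body": {"increments": [{"dx": 0, "dy": -0.1, "dz": 0, "wx": 0, "wy": 0, "wz": 0, "grip": 2.2}, {"dx": 0, "dy": -0.1, "dz": 0, "wx": 0, "wy": 0, "wz": 0, "grip": 2.2}, {"dx": 0, "dy": -0.1, "dz": 0, "wx": 0, "wy": 0, "wz": 0, "grip": 2.2}, {"dx": 0, "dy": 0.1, "dz": 0, "wx": 0, "wy": 0, "wz": 0, "grip": 4}, {"dx": 0, "dy": 0.1, "dz": 0, "wx": 0, "wy": 0, "wz": 0, "grip": 4}, {"dx": 0, "dy": 0.1, "dz": -3, "wx": 0, "wy": 0, "wz": 0, "grip": 4}, {"dx": 0, "dy": 0.1, "dz": -7, "wx": 0, "wy": 0, "wz": 0, "grip": 4}, {"dx": 0, "dy": 0.1, "dz": -11, "wx": 0, "wy": 0, "wz": 0, "grip": 4}, {"dx": 0, "dy": 0.1, "dz": -11, "wx": 0, "wy": 0, "wz": 0, "grip": 4}, {"dx": 0, "dy": 0.1, "dz": -11, "wx": 0, "wy": 0, "wz": 0, "grip": 4}]}}

```text
clock: 12.3
eef_pos: [0.496, -0.0805, 0.1666]
tool_rot: [0.999, 0.054, 0.002, 0.0]
ft_force: [-0.5, 0.6, -1.6]
grip_width: 0.0398
grasp_force: 0.0
```

```bash
python3 - <<'E'
from m import *
cl=allm(); cv2.imwrite('pics/w5.png',cl[0][...,::-1]); S(cl,'knob',(-.13,-.1),(-.1,.05),(.083,.09))
E
```

```text
top
bar 0
plate 50 y -28.2 27.4 mid -0.4 x -33.6 -27.1 z 0.0341
whead 520 y -92.9 -48.9 mid -70.9 x -22.5 21.7 z 0.1307
wrist
bar 1213 y -7.2 7.9 mid 0.3 x -94.3 -65.5 z 0.0385
plate 642 y -28.2 30.1 mid 1.0 x -32.0 -27.3 z 0.0344
whead 7052 y -92.7 -47.8 mid -70.3 x -21.8 0.7 z 0.1303
knob 767 y -7.3 8.0 mid 0.3 x -120.3 -105.0 z 0.0862
```

View pics/w5.png

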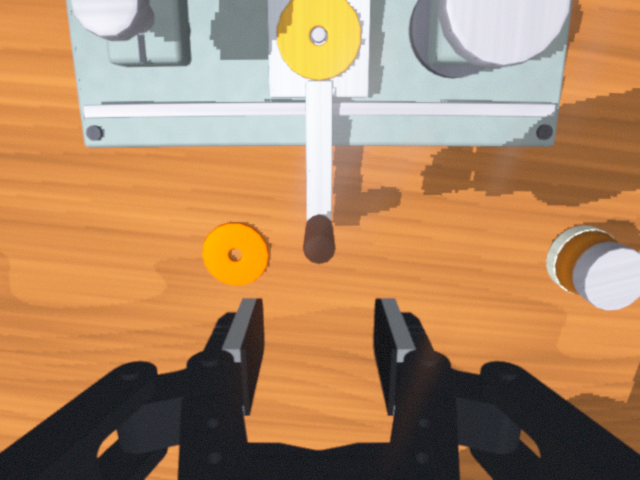

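The shuttle is back in the middle with the blank and pin at (319,35). Nothing else was disturbed and the gripper is clear, so I'm handing it in.

```bash
python3 -c "
from workcell import job; print(job.job_done())"
```

```text
the job is handed in; nothing more can be done
None
```

Job handed in at about 12.5 s of the 54 s limit: the large blank was centred under the wide stamp to within about 1 mm, the stamp was pressed to its stop and rose again, and the shuttle is back within about 1 mm of the middle with the blank on its pin.

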